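Line up and seat the door-knob rose on the shop's sample block

TASK

On the sample block, push the brass rose round by its black stud until the notch in its rim meets the steel pin, and only then press it down fully home, flat on the black backplate. Use fingertips only: do not grasp or lift the rose, and leave the door knob, the paint tin and the tape roll alone.

Things in the scene. Friction and masses are not known exactly. Their poses are not given: they have to be found in the camera images.
- block: Green door offcut screwed to the counter, 36 mm thick, fixed; it spans -90..90 mm in its x and -140..100 mm in its y. Origin on the counter directly under the axis of the rose, z up. On it, about that axis: a black backplate 88 mm across whose top is 40 mm above the counter, a 14 mm spindle post up to 56 mm (hidden in the rose), and the locating pin on the block's +x side, with a flat red stripe painted on the block just outside the pin, pointing at it.
- pin (a point): Top of the steel locating pin, 8 mm in diameter with a domed top, 40 mm out from the axis along the block's +x, 48.5 mm above the counter. Its outer half shows beyond the rim of the rose. It blocks the rose unless the notch is over it.
- rose: Loose brass disc, 80 mm across, 6 mm thick, 0.25 kg (varies), sitting on the spindle post with about 1.5 mm of play and free to turn endlessly either way, with only light friction (about 2 N at the stud). Origin at the centre of its underside, z up, x towards its notch. At the start its underside is 50 mm above the counter, resting on the grip ring 1.5 mm above the pin; fully home it is at 40 mm.
- notch (a point): The notch in the rose's rim: 13 mm wide, 7.5 mm deep, open outwards and right through the disc, with a flat red stripe painted on the brass between it and the boss. The point lies 40 mm out from the rose's axis along the rose's +x, on its top face; it comes above the pin when lined up (about 2.5 mm of play either side).
- stud (a point): Centre of the top of the upright black finger stud on the rose, 12 mm in diameter, standing 16 mm above the brass face, 31 mm from the axis, exactly opposite the notch. Push it sideways to turn the rose.
- boss (a point): Centre of the flat top of the round brass boss on the rose's axis, 26 mm in diameter, 14 mm above the brass face (70 mm above the counter at the start, 60 mm when home). Good place to press.
- grip_ring (a joint): White nylon grip ring (60 mm across) under the rose, hidden by it: 0 is fully up, grows as it is pressed down, about 0.010 m when the rose is home. It slides stiffly, with no spring: the rose's own weight does not move it, a push of 4 to 6 N on the rose moves it down, and it stays where it is left.
- knob: Loose steel door knob standing on the counter beside the block, 54 mm across, 60 mm tall; origin at the centre of its underside. Leave alone.
- tin: Loose small blue-and-white paint tin, 72 mm across, 75 mm tall; origin at the centre of its underside. Leave alone.
- tape: Loose yellow roll of masking tape lying flat, 100 mm across, 25 mm tall; origin at the centre of its underside. Leave alone.

How it is judged:
At the end, for the whole second after the job is handed in: The rose lies still and level (within 2 degrees) with its notch round the pin (within 5 mm) and its underside within 1.8 mm of the backplate; the grip ring is pressed at least 8 mm down (z of rose in the frame of block below 0.0418 m and angle between rose's own z axis and vertical below 0.035 rad and horizontal distance between notch and pin below 0.005 m and value of joint grip_ring above 0.008 m and linear speed of rose below 0.01 m/s and angular speed of rose below 0.1 rad/s); the robot touches nothing.
It fails at once if the rose was lifted (5 mm or more above its starting height) (z of rose in the frame of block above 0.055 m).
It fails at once if the rose was forced down (grip ring more than 5 mm down) while its notch was not at the pin (more than 8 mm off) (value of joint grip_ring above 0.005 m and horizontal distance between notch and pin above 0.008 m).
It fails at once if the door knob was moved more than 20 mm or tipped (distance of knob from where it was at the start of the episode above 0.02 m or angle between knob's own z axis and vertical above 0.4 rad).
It fails at once if the paint tin was moved more than 20 mm or tipped (distance of tin from where it was at the start of the episode above 0.02 m or angle between tin's own z axis and vertical above 0.4 rad).
It fails at once if the tape roll was moved more than 20 mm or tipped (distance of tape from where it was at the start of the episode above 0.02 m or angle between tape's own z axis and vertical above 0.4 rad).
It also fails if it takes over 64 s, if anything falls off the work surface, if the arm or the gripper's body presses on something with over 40 N, if the wrist force passes 120 N, or if a joint passes its speed limit or range.

ROBOT

A 6-joint arm with a two-finger parallel gripper is mounted at the origin on the work surface. World frame = base frame: x ahead of the robot, y to its left, z up, the work surface at z = 0. Lengths are in m, angles in rad, forces in N, time in s.
With the tool pointing down it reaches from about 0.325 to 0.775 m from the base axis. Payload 5.5 kg.
Tool frame: the origin (TCP) lies midway between the tips of the shut fingers; the grasp point (between the pads) lies 19 mm behind it (pinch_z is the distance from the TCP to the grasp point, in m); z points along the fingers, y is the line along which they close (so a half turn about z gives the same grasp; the last joint's range is limited). The gripper opens to 88 mm and grips with 3 to 60 N. Pads are 20 mm wide; open, the fingers measure 115 mm over their backs; the gripper's body (75 mm by 178 mm) begins 61 mm behind the grasp point.
Start: joints at [-1.366, 0.091, 1.231, -0, 1.82, -0.057], TCP at [0.155, -0.58, 0.223] pointing down, gripper open.
Joint ranges: [-2.87, 2.87], [-0.86, 2.18], [0.17, 2.46], [-1.51, 4.65], [0.06, 2.69], [-2.65, 2.65]. Speed limits (rad/s): [2.57, 2.57, 3.01, 3.14, 3.14, 3.14].

INTERFACE

Orientations are given as a 3x3 rotation matrix whose columns are the frame's x, y, z axes.
In Python, from plant import sense, snapshot, get_calibration, close_job, search_frame, trace, mark_of, pinch_z gives the robot as it stands. The module is installed in compiled form; this text tells all that it offers.
- The arm moves only by the tool arm_command, never from a script. Its argument "targets" is a list of rows, each an object of numbers: "x", "y", "z": the shift along the tool's x, y, z each as a share of 100 cm, from -1 to 1; "rx", "ry", "rz": the turn, a rotation vector about the tool's x, y, z each as a share of 180 degrees, from -1 to 1. In form: [{"x": .., "y": .., "z": .., "rx": .., "ry": .., "rz": ..}, ...]. A call has 1 to 5 rows; each row is the pose to reach, as a shift and turn from the pose commanded when the call began, along the tool's axes at that moment, turning the shorter way round; what a row does not reach only later rows make up. A row lasts 1/12 s, in which the tool goes at most 41.7 mm and 7.16 degrees, less where a joint would pass 70% of its speed; a pose out of reach is approached as far as the arm can. A call with a number of a shift or a turn outside -1 to 1 is refused whole. A call with a gripper value outside its range is refused whole. "hand" is the finger opening in mm, from 0 to 87.8, set as the call begins (left out, the last holds). The fingers move at their own pace and stop on an object; "force" is the grip in N (left out, the last holds). Time passes only in rows, so rows that repeat a pose let the fingers close. It gives the time, the measured TCP pose, the force, the opening and the grip force at its end, in the units of the state.
- sense(): the state, without advancing time (a new reading comes with each control period).
- snapshot(name): name is "scene" or "top"; returns the picture (420x560x3 uint8, red, green, blue); there is no depth.
- get_calibration(name): a dict with "vertical_fov" (degrees; the focal length in pixels is half the picture's height over the tangent of half this angle, whatever the lens; pixels are square), "cx", "cy" (the principal point, pixels), "dist" ([k1, k2, p1, p2, k3] as OpenCV has them; the pictures are not rectified), "extrinsics" (4x4, takes a point from camera to world coordinates). Camera axes: x right, y up, looking along -z (the intrinsics and any distortion apply to the point x, -y, -z); pixel columns grow to the right and rows downward; lengths in m; the calibration is good to about 2 mm. A picture is of the moment at which its call begins. get_calibration takes no time and is no camera call.
- close_job(): hands the job in; it is judged then, once.
Trained networks look in the newest picture that a camera, given by its name, has taken for a name from the list of things; names that differ only in an ending like _2 or _b are one class to them, and where a whole thing is asked for, a point or a joint stands for the part that bears it (a point fixed in the world has none). Each returns a list of dicts, best first, with "p" (0 to 1); they miss things now and then, are a little off and sometimes report something else, mostly with a low value. They report only what shows in the picture. A call takes as long as a camera call.
- search_frame(camera, target): "xy" ([column, row] in pixels, amid what is visible of it).
- trace(camera, target): "region" (420x560 bool, what is visible of it) and "xy" ([column, row] in pixels, amid what is visible of it).
- mark_of(camera, target): "xy" ([column, row] in pixels: a listed point, or the origin of a listed thing).
The state is a dict: "t": time; "q": joint angles; "dq": joint speeds; "tau": joint torques, N m; "position": TCP position; "tcp_rot": TCP orientation; "wrist_force": force on the tool from outside, world axes, zero at the start; "ft_torque": the same for the moment, N m; "gripper_width": finger opening in m; "grip_force": force on a finger pad.
Only numpy, scipy, OpenCV 4.12 (cv2) and the standard library are available. Lean on these libraries where they do the work, as an engineer would, in place of code of your own. Each camera call takes 0.05 s, during which the arm holds its last target. There are 200 camera calls.

## Working session

There is one attempt and no reset: what is moved stays moved. The work goes in short steps, Python scripts to look and compute and a tool call to move; the robot and the scene stay as the last step left them, time stands still between calls to the robot, and variables do not carry over. Pictures are saved under pics/ and viewed, at most 10 in all, crops included, and the job is handed in when it is done.

Besides the shell and the picture viewer there is one more tool, called after "Emit:" by a JSON object that holds its "api" and its "payload". arm_command: Moves the arm, as the interface text tells. Its arguments: {"type":"object","properties":{"targets":{"type":"array"},"hand":{"type":"number"},"force":{"type":"number"}},"required":["targets"]}

```bash
mkdir -p pics; cat > h.py <<'E'
import numpy as np, cv2
from plant import *
def K(c):
    f=210/np.tan(np.radians(c["vertical_fov"])/2)
    return np.array([[f,0,c["cx"]],[0,f,c["cy"]],[0,0,1.]])
def world(cam,xy,z):
    c=get_calibration(cam); E=np.array(c["extrinsics"])
    u=cv2.undistortPoints(np.array([[xy]],float),K(c),np.array(c["dist"],float))[0,0]
    d=E[:3,:3]@np.array([u[0],-u[1],-1]); o=E[:3,3]
    return o+d*(z-o[2])/d[2]
def save(cam,n):
    im=snapshot(cam); cv2.imwrite(f"pics/{n}.png",im[:,:,::-1]); return im
E
python3 - <<'E'
from h import *
save("top","top1"); save("scene","sc1")
for cam in("top","scene"):
    print(cam,np.round(np.array(get_calibration(cam)["extrinsics"])[:3,3],3))
    for n,z in(("pin",.0485),("notch",.056),("stud",.072),("boss",.07),("block",0),("knob",0),("tin",0),("tape",0)):
        print(n,[(np.round(r["xy"]),round(r["p"],2),np.round(world(cam,r["xy"],z),4)) for r in mark_of(cam,n)[:2]])
s=sense();print(s["t"],s["position"],s["tcp_rot"],s["wrist_force"],s["gripper_width"],pinch_z)
E
```

```text
top [0.309 0.061 1.313]
pin [(array([250., 197.]), 0.76, array([0.6296, 0.1075, 0.0485]))]
notch [(array([228., 213.]), 0.87, array([0.5893, 0.166 , 0.056 ]))]
stud [(array([255., 203.]), 0.93, array([0.6074, 0.0945, 0.072 ]))]
boss [(array([244., 207.]), 0.94, array([0.5989, 0.1238, 0.07  ]))]
block [(array([244., 213.]), 0.78, array([0.5981, 0.127 , 0.    ]))]
knob [(array([185., 200.]), 0.55, array([0.6458, 0.2832, 0.    ]))]
tin [(array([272., 157.]), 0.63, array([0.75  , 0.0407, 0.    ]))]
tape [(array([313., 249.]), 0.93, array([ 0.4886, -0.0502,  0.    ]))]
scene [ 1.434 -0.062  0.814]
pin [(array([297., 224.]), 0.87, array([0.624 , 0.1078, 0.0485]))]
notch [(array([319., 207.]), 0.79, array([0.5828, 0.167 , 0.056 ]))]
stud [(array([288., 211.]), 0.92, array([0.6049, 0.0917, 0.072 ]))]
boss [(array([306., 207.]), 0.98, array([0.5952, 0.134 , 0.07  ])), (array([291., 210.]), 0.2, array([0.5982, 0.0988, 0.07  ]))]
block [(array([301., 229.]), 0.8, array([ 0.5926,  0.1256, -0.    ]))]
knob [(array([374., 236.]), 0.93, array([0.6433, 0.2877, 0.    ])), (array([288., 210.]), 0.21, array([ 0.5202,  0.1061, -0.    ]))]
tin [(array([274., 282.]), 0.64, array([0.7433, 0.0379, 0.    ]))]
tape [(array([225., 208.]), 0.8, array([ 0.4889, -0.0476,  0.    ]))]
0.9 [ 0.15529368 -0.5795639   0.22264204] [[ 9.65926930e-01  2.58814925e-01  1.98961926e-06]
 [ 2.58814925e-01 -9.65926930e-01  1.13666126e-05]
 [ 4.86367580e-06 -1.04643740e-05 -1.00000000e+00]] [ 0.25908858 -0.26968451 -0.98300846] 0.087707671242068 0.0187
```

View pics/top1.png

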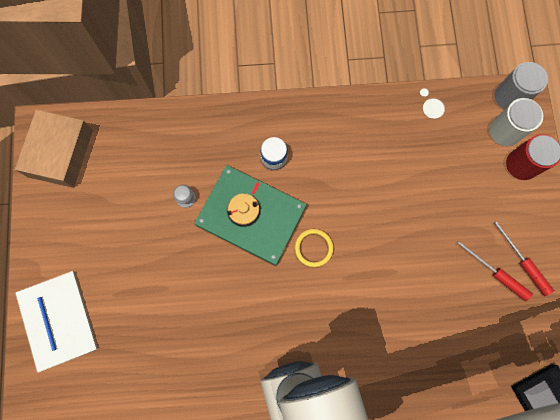

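View pics/sc1.png

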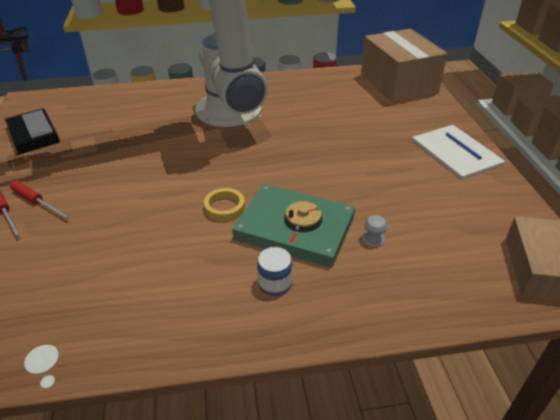

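```bash
python3 - <<'E'
from h import *
im=snapshot("top"); cv2.imwrite("pics/c1.png",cv2.resize(im[150:275,170:340,::-1],None,fx=4.7,fy=4.7,interpolation=cv2.INTER_CUBIC))
r=trace("top","block")[0]["region"].astype(np.uint8)
g=((im[:,:,1].astype(int)>im[:,:,0]+15)).astype(np.uint8)
g=cv2.bitwise_and(g,cv2.dilate(r,np.ones((7,7))))
c=max(cv2.findContours(g,0,2)[0],key=cv2.contourArea)
P=np.array([world("top",p[0],.036)[:2] for p in c],np.float32)*1000
R=cv2.minAreaRect(P);print(R,cv2.boxPoints(R))
i=im.astype(int);red=((i[:,:,0]>i[:,:,1]*2)&(i[:,:,0]>100)).astype(np.uint8);red[:150]=0;red[275:]=0;red[:,:190]=0;red[:,340:]=0
n,l,st,ce=cv2.connectedComponentsWithStats(red)
for k in range(1,n):print(st[k],ce[k],world("top",ce[k],.036),world("top",ce[k],.056))
r=trace("top","rose")[0];print(r["xy"],world("top",r["xy"],.056),r["region"].sum())
E
```

```text
((587.1498413085938, 109.37959289550781), (239.18499755859375, 181.5418243408203), 59.130210876464844) [[447.87637   53.302628]
 [603.7002   -39.84444 ]
 [726.42334  165.45656 ]
 [570.5995   258.60364 ]]
[252 182   7  12  38] [255.05263158 187.84210526] [0.65638582 0.09235181 0.036     ] [0.65094067 0.09185547 0.056     ]
[231 210   6   3   9] [233.88888889 211.11111111] [0.59739078 0.15157359 0.036     ] [0.59286945 0.15014987 0.056     ]
[244.3, 207.5] [0.60050097 0.12282684 0.056     ] 698
```

View pics/c1.png

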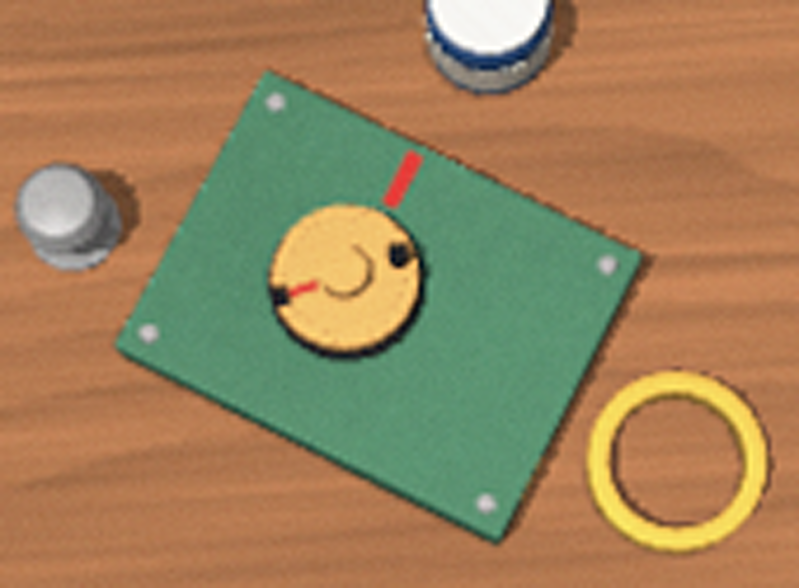

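The top view shows the rose at about (244,207), with the notch on its left at (229,212) and the stud at (255,204). The pin and its stripe are at (251–256,188–195). The block's yaw is about -31° and the notch is at about 104°, so I'll turn the rose about 135° clockwise. To do that I'll straddle the stud loosely with the fingers.

Emit:
{"api": "arm_command", "payload": {"targets": [{"x": 0.61, "y": -0.535, "z": 0.05}, {"x": 0.61, "y": -0.535, "z": 0.05}, {"x": 0.61, "y": -0.535, "z": 0.05}, {"x": 0.61, "y": -0.535, "z": 0.05}, {"x": 0.61, "y": -0.535, "z": 0.05}], "hand": 26}}

```text
validation failed for argument at $.ta...
```

```bash
cat >> h.py <<'E'
from scipy.spatial.transform import Rotation as Ro
def plan(poses):
    "poses: (x,y,z,yaw deg) of tool x in world, tool down -> rows"
    s=sense();R0=np.array(s["tcp_rot"]);p=np.array(s["position"])
    print("t",round(s["t"],2),"p",np.round(p,4),"yaw",round(np.degrees(np.arctan2(R0[1,0],R0[0,0])),2),"F",np.round(s["wrist_force"],2),"q",np.round(s["q"],2))
    for x,y,z,a in poses:
        c,d=np.cos(np.radians(a)),np.sin(np.radians(a))
        T=np.array([[c,d,0],[d,-c,0],[0,0,-1.]])
        sh=R0.T@(np.array([x,y,z])-p); rv=Ro.from_matrix(R0.T@T).as_rotvec()/np.pi
        print("{"+",".join(f'"{k}":{v:.4f}' for k,v in zip(("x","y","z","rx","ry","rz"),[*sh,*rv]))+"}")
E
python3 -c "
from h import *
plan([(.6065,.0945,.16,104.2)])"
```

```text
t 1.05 p [ 0.1553 -0.5796  0.2227] yaw 15.0 F [-0.03 -0.28  0.47] q [-1.37  0.09  1.23  0.    1.82 -0.06]
{"x":0.6103,"y":-0.5343,"z":0.0626,"rx":0.0000,"ry":0.0000,"rz":-0.4956}
```

Rows evidently need all six numbers.

Emit:
{"api": "arm_command", "payload": {"targets": [{"x": 0.61, "y": -0.535, "z": 0.05, "rx": 0, "ry": 0, "rz": 0}, {"x": 0.61, "y": -0.535, "z": 0.05, "rx": 0, "ry": 0, "rz": 0}, {"x": 0.61, "y": -0.535, "z": 0.05, "rx": 0, "ry": 0, "rz": 0}, {"x": 0.61, "y": -0.535, "z": 0.05, "rx": 0, "ry": 0, "rz": 0}, {"x": 0.61, "y": -0.535, "z": 0.05, "rx": 0, "ry": 0, "rz": 0}], "hand": 26}}

```text
t: 1.47
position: [0.2714, -0.405, 0.2097]
tcp_rot: [[0.966, 0.258, 0.0], [0.258, -0.966, -0.0], [0.0, 0.0, -1.0]]
wrist_force: [2.1, 0.1, -0.1]
gripper_width: 0.0578
grip_force: 0.0
```

Emit:
{"api": "arm_command", "payload": {"targets": [{"x": 0.453, "y": -0.396, "z": 0.037, "rx": 0, "ry": 0, "rz": 0}, {"x": 0.453, "y": -0.396, "z": 0.037, "rx": 0, "ry": 0, "rz": 0}, {"x": 0.453, "y": -0.396, "z": 0.037, "rx": 0, "ry": 0, "rz": 0}, {"x": 0.453, "y": -0.396, "z": 0.037, "rx": 0, "ry": 0, "rz": 0}, {"x": 0.453, "y": -0.396, "z": 0.037, "rx": 0, "ry": 0, "rz": 0}]}}

```text
t: 1.88
position: [0.3873, -0.2321, 0.1973]
tcp_rot: [[0.966, 0.259, 0.001], [0.259, -0.966, -0.001], [0.001, 0.001, -1.0]]
wrist_force: [0.7, 0.1, 0.3]
gripper_width: 0.0271
grip_force: 0.0
```

Emit:
{"api": "arm_command", "payload": {"targets": [{"x": 0.295, "y": -0.257, "z": 0.024, "rx": 0, "ry": 0, "rz": -0.4956}, {"x": 0.295, "y": -0.257, "z": 0.024, "rx": 0, "ry": 0, "rz": -0.4956}, {"x": 0.295, "y": -0.257, "z": 0.024, "rx": 0, "ry": 0, "rz": -0.4956}, {"x": 0.295, "y": -0.257, "z": 0.024, "rx": 0, "ry": 0, "rz": -0.4956}, {"x": 0.295, "y": -0.257, "z": 0.024, "rx": 0, "ry": 0, "rz": -0.4956}]}}

```text
t: 2.3
position: [0.5035, -0.0594, 0.1845]
tcp_rot: [[0.627, 0.779, 0.001], [0.779, -0.627, -0.0], [0.0, 0.001, -1.0]]
wrist_force: [0.4, -1.4, 0.3]
gripper_width: 0.026
grip_force: 0.0
```

```bash
python3 -c "
from h import *
plan([(.6065,.0945,.16,104.2)])"
```

```text
t 2.3 p [ 0.5035 -0.0594  0.1845] yaw 51.18 F [ 0.45 -1.41  0.33] q [-0.18 -0.17  1.55 -0.    1.76  0.49]
{"x":0.1844,"y":-0.0162,"z":0.0245,"rx":0.0003,"ry":0.0000,"rz":-0.2946}
```

Emit:
{"api": "arm_command", "payload": {"targets": [{"x": 0.1844, "y": -0.0162, "z": 0.0245, "rx": 0, "ry": 0, "rz": -0.2946}, {"x": 0.1844, "y": -0.0162, "z": 0.0245, "rx": 0, "ry": 0, "rz": -0.2946}, {"x": 0.1844, "y": -0.0162, "z": 0.0245, "rx": 0, "ry": 0, "rz": -0.2946}, {"x": 0.1844, "y": -0.0162, "z": 0.0245, "rx": 0, "ry": 0, "rz": -0.2946}, {"x": 0.1844, "y": -0.0162, "z": 0.0245, "rx": 0, "ry": 0, "rz": -0.2946}]}}

```text
t: 2.72
position: [0.6077, 0.0959, 0.1581]
tcp_rot: [[0.05, 0.999, -0.001], [0.999, -0.05, 0.001], [0.001, -0.001, -1.0]]
wrist_force: [0.6, 0.1, -0.2]
gripper_width: 0.0262
grip_force: 0.0
```

```bash
python3 -c "
from h import *
plan([(.6065,.0945,.085,104.2)])
im=save('scene','sc2'); cv2.imwrite('pics/c2.png',cv2.resize(im[110:290,200:420,::-1],None,fx=3.3,fy=3.3,interpolation=cv2.INTER_CUBIC))"
```

```text
t 2.72 p [0.6077 0.0959 0.1581] yaw 87.15 F [ 0.62  0.07 -0.17] q [0.1  0.13 1.3  0.   1.71 0.15]
{"x":-0.0015,"y":-0.0011,"z":0.0731,"rx":-0.0003,"ry":-0.0004,"rz":-0.0947}
```

View pics/c2.png

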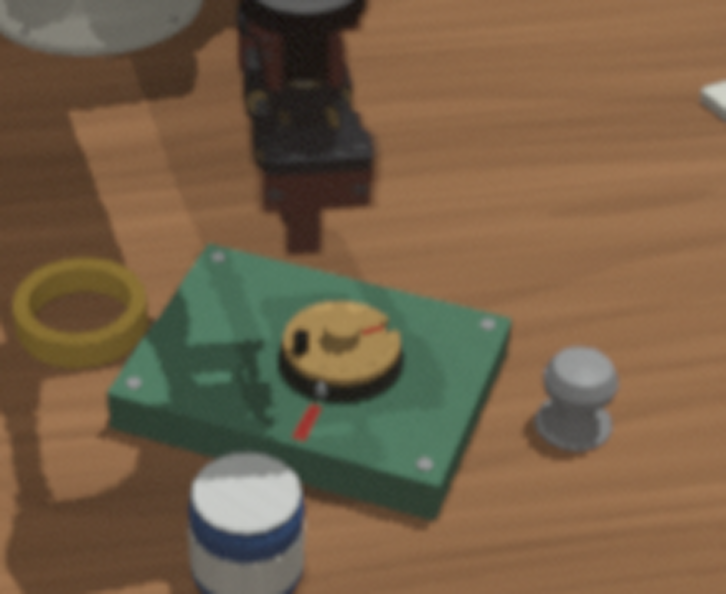

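The open fingers hang at crop (303,250), directly above the stud at (300,342). I'll lower them around it.

Emit:
{"api": "arm_command", "payload": {"targets": [{"x": -0.001, "y": -0.001, "z": 0.03, "rx": 0, "ry": 0, "rz": -0.0947}, {"x": -0.001, "y": -0.001, "z": 0.06, "rx": 0, "ry": 0, "rz": -0.0947}, {"x": -0.0015, "y": -0.001, "z": 0.073, "rx": 0, "ry": 0, "rz": -0.0947}, {"x": -0.0015, "y": -0.001, "z": 0.073, "rx": 0, "ry": 0, "rz": -0.0947}, {"x": -0.0015, "y": -0.001, "z": 0.073, "rx": 0, "ry": 0, "rz": -0.0947}]}}

```text
t: 3.18
position: [0.605, 0.0899, 0.0863]
tcp_rot: [[-0.233, 0.972, -0.002], [0.972, 0.233, -0.0], [0.0, -0.002, -1.0]]
wrist_force: [0.0, 0.2, 0.1]
gripper_width: 0.026
grip_force: 0.0
```

```bash
python3 -c "
from h import *
plan([(.6065,.0945,.064,104.2)])
snapshot('scene')
for n,z in(('stud',.072),('boss',.07)): print(n,[(r['p'],world('scene',r['xy'],z)) for r in mark_of('scene',n)[:2]])"
```

```text
t 3.18 p [0.605  0.0899 0.0863] yaw 103.5 F [0.01 0.21 0.09] q [ 0.09  0.14  1.42 -0.    1.58 -0.14]
{"x":0.0041,"y":0.0026,"z":0.0223,"rx":-0.0005,"ry":-0.0001,"rz":-0.0039}
stud [(0.83, array([0.59371698, 0.08926124, 0.072     ]))]
boss [(0.92, array([0.60336105, 0.12615034, 0.07      ]))]
```

Emit:
{"api": "arm_command", "payload": {"targets": [{"x": 0.003, "y": 0.002, "z": 0.003, "rx": 0, "ry": 0, "rz": 0}, {"x": 0.003, "y": 0.002, "z": 0.008, "rx": 0, "ry": 0, "rz": 0}, {"x": 0.003, "y": 0.002, "z": 0.014, "rx": 0, "ry": 0, "rz": 0}, {"x": 0.003, "y": 0.002, "z": 0.021, "rx": 0, "ry": 0, "rz": 0}, {"x": 0.003, "y": 0.002, "z": 0.021, "rx": 0, "ry": 0, "rz": 0}]}}

```text
t: 3.75
position: [0.6058, 0.0936, 0.0634]
tcp_rot: [[-0.236, 0.972, -0.003], [0.972, 0.236, -0.0], [0.0, -0.003, -1.0]]
wrist_force: [0.7, 0.4, -1.5]
gripper_width: 0.0262
grip_force: 0.0
```

```bash
python3 -c "
from h import *
A=(.598,.125);r=.031
a=np.radians
plan([(A[0]+r*np.cos(a(s)),A[1]+r*np.sin(a(s)),.064,s+180) for s in (-79,-85,-91,-97,-103)])"
```

```text
t 3.75 p [0.6058 0.0936 0.0634] yaw 103.66 F [ 0.7   0.42 -1.45] q [ 0.1   0.16  1.44 -0.    1.55 -0.14]
{"x":0.0014,"y":-0.0016,"z":-0.0006,"rx":-0.0010,"ry":-0.0001,"rz":0.0148}
{"x":0.0017,"y":-0.0048,"z":-0.0006,"rx":-0.0010,"ry":-0.0001,"rz":0.0481}
{"x":0.0024,"y":-0.0080,"z":-0.0006,"rx":-0.0010,"ry":-0.0000,"rz":0.0814}
{"x":0.0034,"y":-0.0111,"z":-0.0006,"rx":-0.0010,"ry":0.0001,"rz":0.1148}
{"x":0.0047,"y":-0.0140,"z":-0.0006,"rx":-0.0010,"ry":0.0001,"rz":0.1481}
```

Emit:
{"api": "arm_command", "payload": {"targets": [{"x": 0.0014, "y": -0.0016, "z": 0, "rx": 0, "ry": 0, "rz": 0.0148}, {"x": 0.0017, "y": -0.0048, "z": 0, "rx": 0, "ry": 0, "rz": 0.0481}, {"x": 0.0024, "y": -0.008, "z": 0, "rx": 0, "ry": 0, "rz": 0.0814}, {"x": 0.0034, "y": -0.0111, "z": 0, "rx": 0, "ry": 0, "rz": 0.1148}, {"x": 0.0047, "y": -0.014, "z": 0, "rx": 0, "ry": 0, "rz": 0.1481}]}}

```text
t: 4.17
position: [0.5919, 0.0949, 0.0654]
tcp_rot: [[0.23, 0.973, -0.0], [0.973, -0.23, 0.0], [-0.0, -0.0, -1.0]]
wrist_force: [0.8, 0.6, 0.3]
gripper_width: 0.0261
grip_force: 0.4
```

Emit:
{"api": "arm_command", "payload": {"targets": [{"x": 0.0002, "y": -0.0032, "z": 0, "rx": 0, "ry": 0, "rz": 0.0333}, {"x": 0.0007, "y": -0.0064, "z": 0, "rx": 0, "ry": 0, "rz": 0.0667}, {"x": 0.0015, "y": -0.0096, "z": 0, "rx": 0, "ry": 0, "rz": 0.1}, {"x": 0.0027, "y": -0.0126, "z": 0, "rx": 0, "ry": 0, "rz": 0.1333}, {"x": 0.0042, "y": -0.0155, "z": 0, "rx": 0, "ry": 0, "rz": 0.1667}]}}

```text
t: 4.58
position: [0.5778, 0.1023, 0.0654]
tcp_rot: [[0.686, 0.728, -0.0], [0.728, -0.686, -0.0], [-0.0, 0.0, -1.0]]
wrist_force: [0.4, -0.5, -0.1]
gripper_width: 0.026
grip_force: 0.5
```

```bash
python3 -c "
from h import *
A=(.598,.125);r=.031
a=np.radians
plan([(A[0]+r*np.cos(a(s)),A[1]+r*np.sin(a(s)),.064,s+180) for s in (-139,-145,-151,-157,-163)])
snapshot('scene')
for n,z in(('stud',.072),('notch',.056),('boss',.07)): print(n,[(r['p'],world('scene',r['xy'],z)) for r in mark_of('scene',n)[:2]])"
```

```text
t 4.58 p [0.5778 0.1023 0.0654] yaw 46.68 F [ 0.4  -0.46 -0.15] q [ 0.12  0.08  1.52 -0.    1.54  0.87]
{"x":-0.0005,"y":-0.0039,"z":0.0014,"rx":0.0001,"ry":0.0001,"rz":0.0316}
{"x":0.0000,"y":-0.0071,"z":0.0014,"rx":0.0001,"ry":0.0001,"rz":0.0649}
{"x":0.0008,"y":-0.0103,"z":0.0014,"rx":0.0001,"ry":0.0001,"rz":0.0982}
{"x":0.0020,"y":-0.0133,"z":0.0014,"rx":0.0001,"ry":0.0001,"rz":0.1316}
{"x":0.0034,"y":-0.0162,"z":0.0014,"rx":0.0001,"ry":0.0001,"rz":0.1649}
stud [(0.92, array([0.57866259, 0.09232833, 0.072     ])), (0.42, array([0.71296399, 0.26061624, 0.072     ]))]
notch [(0.95, array([0.61456771, 0.15924236, 0.056     ])), (0.29, array([ 0.54629701, -0.04913262,  0.056     ]))]
boss [(0.88, array([0.60724031, 0.12652587, 0.07      ]))]
```

Emit:
{"api": "arm_command", "payload": {"targets": [{"x": -0.0005, "y": -0.0039, "z": 0.001, "rx": 0, "ry": 0, "rz": 0.0316}, {"x": 0, "y": -0.0071, "z": 0.001, "rx": 0, "ry": 0, "rz": 0.0649}, {"x": 0.0008, "y": -0.0103, "z": 0.001, "rx": 0, "ry": 0, "rz": 0.0982}, {"x": 0.002, "y": -0.0133, "z": 0.001, "rx": 0, "ry": 0, "rz": 0.1316}, {"x": 0.0034, "y": -0.0162, "z": 0.001, "rx": 0, "ry": 0, "rz": 0.1649}]}}

```text
t: 5.2
position: [0.5686, 0.1153, 0.0649]
tcp_rot: [[0.955, 0.295, 0.0], [0.295, -0.955, -0.001], [-0.0, 0.001, -1.0]]
wrist_force: [-1.0, -3.2, 0.7]
gripper_width: 0.0259
grip_force: 1.2
```

Emit:
{"api": "arm_command", "payload": {"targets": [{"x": 0.0002, "y": -0.0032, "z": 0, "rx": 0, "ry": 0, "rz": 0.0333}, {"x": 0.0007, "y": -0.0064, "z": 0, "rx": 0, "ry": 0, "rz": 0.0667}, {"x": 0.0015, "y": -0.0096, "z": 0, "rx": 0, "ry": 0, "rz": 0.1}, {"x": 0.0027, "y": -0.0126, "z": 0, "rx": 0, "ry": 0, "rz": 0.1333}, {"x": 0.0042, "y": -0.0155, "z": 0, "rx": 0, "ry": 0, "rz": 0.1667}]}}

```text
t: 5.62
position: [0.5671, 0.1308, 0.0648]
tcp_rot: [[0.975, -0.223, -0.002], [-0.223, -0.975, -0.003], [-0.002, 0.003, -1.0]]
wrist_force: [-4.0, -4.9, 3.7]
gripper_width: 0.0262
grip_force: 2.7
```

```bash
python3 -c "
from h import *
A=(.598,.125);r=.031
a=np.radians
plan([(A[0]+r*np.cos(a(s)),A[1]+r*np.sin(a(s)),.064,s+180) for s in (-198,-203,-208,-213,-218)])
snapshot('scene')
for n,z in(('stud',.072),('notch',.056),('boss',.07)): print(n,[(r['p'],world('scene',r['xy'],z)) for r in mark_of('scene',n)[:2]])"
```

```text
t 5.62 p [0.5671 0.1308 0.0648] yaw -12.86 F [-4.04 -4.87  3.73] q [ 0.17  0.07  1.53 -0.    1.54  1.96]
{"x":0.0005,"y":-0.0040,"z":0.0008,"rx":0.0010,"ry":0.0005,"rz":0.0286}
{"x":0.0009,"y":-0.0067,"z":0.0008,"rx":0.0010,"ry":0.0004,"rz":0.0563}
{"x":0.0015,"y":-0.0093,"z":0.0008,"rx":0.0010,"ry":0.0004,"rz":0.0841}
{"x":0.0023,"y":-0.0119,"z":0.0008,"rx":0.0010,"ry":0.0003,"rz":0.1119}
{"x":0.0033,"y":-0.0144,"z":0.0008,"rx":0.0010,"ry":0.0003,"rz":0.1397}
stud [(0.56, array([0.55626091, 0.12195925, 0.072     ]))]
notch [(0.97, array([0.63397295, 0.12866578, 0.056     ]))]
boss [(0.62, array([0.6060558 , 0.13412402, 0.07      ])), (0.48, array([0.80345831, 0.03097095, 0.07      ]))]
```

```bash
python3 -c "
from h import *
im=save('scene','sc3'); s=sense(); print(s['wrist_force'],s['ft_torque'])
cv2.imwrite('pics/c3.png',cv2.resize(im[150:270,220:390,::-1],None,fx=4.7,fy=4.7,interpolation=cv2.INTER_CUBIC))"
```

```text
[-4.17597663 -3.42572993  1.49906646] [-0.62483093  0.62904406 -0.0937919 ]
```

View pics/c3.png

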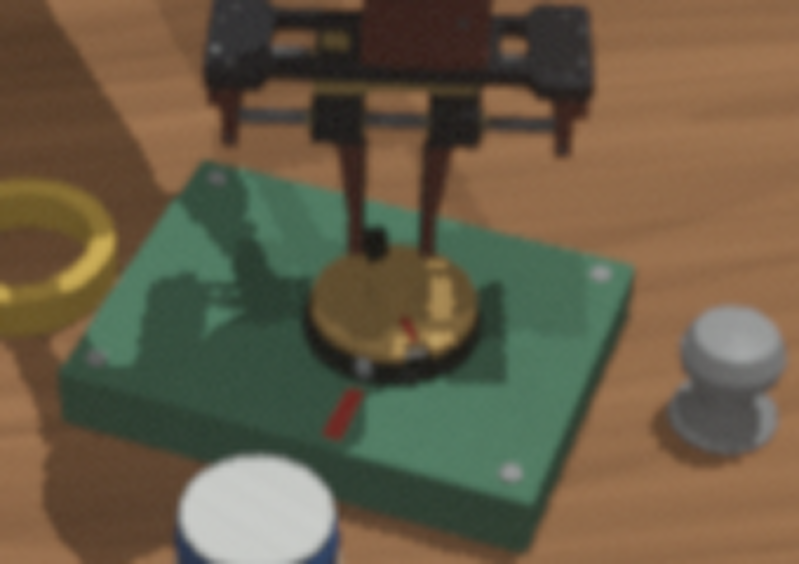

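The left finger is pushing the stud at crop (375,243). The notch at (415,345) still has to travel clockwise to the pin at (363,367). I'll continue 25°.

Emit:
{"api": "arm_command", "payload": {"targets": [{"x": 0.0005, "y": -0.004, "z": 0, "rx": 0, "ry": 0, "rz": 0.0286}, {"x": 0.0009, "y": -0.0067, "z": 0, "rx": 0, "ry": 0, "rz": 0.0563}, {"x": 0.0015, "y": -0.0093, "z": 0, "rx": 0, "ry": 0, "rz": 0.0841}, {"x": 0.0023, "y": -0.0119, "z": 0, "rx": 0, "ry": 0, "rz": 0.1119}, {"x": 0.0033, "y": -0.0144, "z": 0, "rx": 0, "ry": 0, "rz": 0.1397}]}}

```text
t: 6.28
position: [0.574, 0.1457, 0.0645]
tcp_rot: [[0.789, -0.614, -0.001], [-0.614, -0.789, 0.001], [-0.001, 0.0, -1.0]]
wrist_force: [-2.7, -1.1, 0.5]
gripper_width: 0.0259
grip_force: 1.1
```

```bash
cat >> h.py <<'E'
def ang():
    A=np.array([.597,.126])
    for cam in ("scene","top"):
        snapshot(cam); m={}
        for n,z in(('stud',.072),('notch',.056),('pin',.0485),('boss',.07)):
            r=mark_of(cam,n)
            if r: m[n]=world(cam,r[0]["xy"],z)[:2]; print(cam,n,round(r[0]["p"],2),np.round(r[0]["xy"],1),np.round(m[n],4))
        if "notch" in m:
            for k in("stud","boss"):
                if k in m: d=m["notch"]-m[k]; print(" dir from",k,np.degrees(np.arctan2(d[1],d[0])))
E
python3 -c "
from h import *
A=(.598,.125);r=.031
a=np.radians
plan([(A[0]+r*np.cos(a(s)),A[1]+r*np.sin(a(s)),.064,s+180) for s in (-220,-222,-224,-226)])
ang()"
```

```text
t 6.28 p [0.574  0.1457 0.0645] yaw -37.91 F [-2.71 -1.09  0.51] q [0.19 0.1  1.5  0.   1.54 2.42]
{"x":0.0007,"y":0.0004,"z":0.0005,"rx":0.0000,"ry":0.0003,"rz":0.0116}
{"x":0.0007,"y":-0.0007,"z":0.0005,"rx":0.0000,"ry":0.0003,"rz":0.0227}
{"x":0.0008,"y":-0.0017,"z":0.0005,"rx":0.0000,"ry":0.0003,"rz":0.0339}
{"x":0.0010,"y":-0.0028,"z":0.0005,"rx":0.0000,"ry":0.0003,"rz":0.0450}
scene stud 0.71 [303.9 196.4] [0.5597 0.1364]
scene notch 0.65 [297.7 222. ] [0.6268 0.1094]
scene pin 0.69 [293.6 224.5] [0.6255 0.1004]
scene boss 0.91 [302.4 206.2] [0.5912 0.1267]
 dir from stud -21.991306011111256
 dir from boss -25.982241864057315
top stud 0.47 [241.3 217.8] [0.5706 0.1312]
top pin 0.61 [245.4 203.9] [0.6116 0.1198]
top boss 0.52 [240.9 201.4] [0.6139 0.1299]
```

Emit:
{"api": "arm_command", "payload": {"targets": [{"x": 0.0001, "y": -0.0012, "z": 0, "rx": 0, "ry": 0, "rz": 0.01}, {"x": 0.0002, "y": -0.0022, "z": 0, "rx": 0, "ry": 0, "rz": 0.02}, {"x": 0.0004, "y": -0.0032, "z": 0, "rx": 0, "ry": 0, "rz": 0.03}, {"x": 0.0005, "y": -0.004, "z": 0, "rx": 0, "ry": 0, "rz": 0.04}, {"x": 0.0005, "y": -0.004, "z": 0, "rx": 0, "ry": 0, "rz": 0.04}]}}

```text
t: 7.2
position: [0.5769, 0.1481, 0.0649]
tcp_rot: [[0.706, -0.708, -0.0], [-0.708, -0.706, -0.0], [-0.0, 0.0, -1.0]]
wrist_force: [-1.1, -0.6, 1.7]
gripper_width: 0.0263
grip_force: 0.8
```

```bash
python3 -c "
from h import *
plan([])
ang()
im=save('scene','sc4')
cv2.imwrite('pics/c4.png',cv2.resize(im[170:250,250:360,::-1],None,fx=7,fy=7,interpolation=cv2.INTER_CUBIC))"
```

```text
t 7.2 p [0.5769 0.1481 0.0649] yaw -45.07 F [-1.13 -0.58  1.65] q [ 0.19  0.11  1.49 -0.    1.54  2.55]
scene stud 0.68 [269.9 282. ] [0.8038 0.0206]
scene notch 0.63 [297.3 221.2] [0.6241 0.109 ]
scene pin 0.83 [296.5 224.5] [0.6266 0.1068]
scene boss 0.67 [303.2 207.1] [0.5945 0.1279]
 dir from stud 153.80495592631468
 dir from boss -32.690767683088474
top stud 0.58 [236.5 216.5] [0.5748 0.1431]
top pin 0.91 [251.6 198.6] [0.6247 0.1028]
top boss 0.44 [240.1 204.7] [0.6053 0.1324]
```

View pics/c4.png

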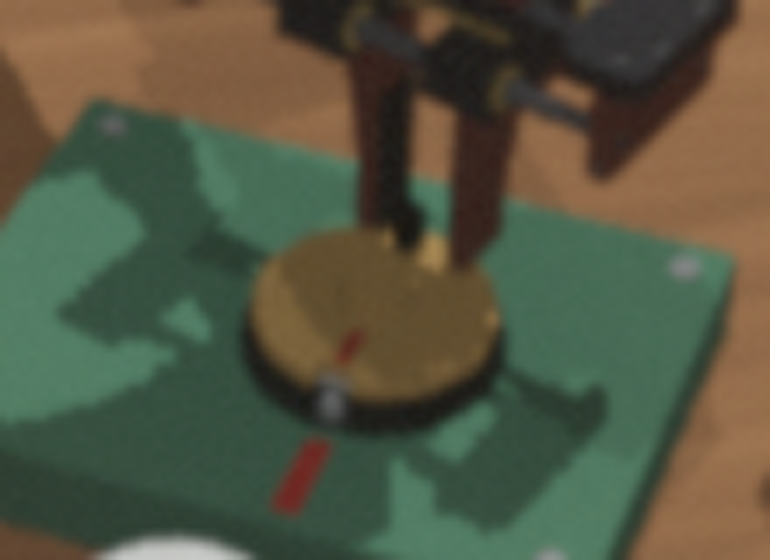

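Rose stripe (349,345), pin (332,390) and block stripe (302,475) now lie on one line, so the notch is over the pin. I'll back off the stud and lift clear.

Emit:
{"api": "arm_command", "payload": {"targets": [{"x": 0, "y": 0.002, "z": 0, "rx": 0, "ry": 0, "rz": 0}, {"x": 0, "y": 0.0035, "z": 0, "rx": 0, "ry": 0, "rz": 0}, {"x": 0, "y": 0.0035, "z": -0.01, "rx": 0, "ry": 0, "rz": 0}, {"x": 0, "y": 0.0035, "z": -0.03, "rx": 0, "ry": 0, "rz": 0}, {"x": 0, "y": 0.0035, "z": -0.05, "rx": 0, "ry": 0, "rz": 0}]}}

```text
t: 8.17
position: [0.5741, 0.1458, 0.1151]
tcp_rot: [[0.707, -0.707, -0.001], [-0.707, -0.707, -0.0], [-0.001, 0.001, -1.0]]
wrist_force: [0.2, -0.0, 1.1]
gripper_width: 0.0259
grip_force: 0.0
```

Emit:
{"api": "arm_command", "payload": {"targets": [{"x": -0.1, "y": 0, "z": -0.03, "rx": 0, "ry": 0, "rz": -0.2}, {"x": -0.1, "y": 0, "z": -0.03, "rx": 0, "ry": 0, "rz": -0.2}, {"x": -0.1, "y": 0, "z": -0.03, "rx": 0, "ry": 0, "rz": -0.2}, {"x": -0.1, "y": 0, "z": -0.03, "rx": 0, "ry": 0, "rz": -0.2}, {"x": -0.1, "y": 0, "z": -0.03, "rx": 0, "ry": 0, "rz": -0.2}], "hand": 0}}

```text
t: 8.58
position: [0.5036, 0.2181, 0.147]
tcp_rot: [[0.988, -0.152, 0.003], [-0.152, -0.988, 0.001], [0.003, -0.002, -1.0]]
wrist_force: [0.0, -0.4, -0.5]
gripper_width: 0.0002
grip_force: 0.0
```

```bash
python3 -c "
from h import *
plan([(.5975,.1255,.09,-14)])
ang()
a=save('scene','sc5');b=save('top','top5')
f=lambda im:cv2.resize(im[:,:,::-1],(390,390),interpolation=cv2.INTER_CUBIC)
cv2.imwrite('pics/c5.png',np.hstack([f(a[175:240,270:335]),f(b[175:240,212:277])]))"
```

```text
t 8.58 p [0.5036 0.2181 0.147 ] yaw -8.72 F [ 0.02 -0.39 -0.5 ] q [ 0.35 -0.05  1.51  0.    1.68  2.07]
{"x":0.1067,"y":0.0773,"z":0.0572,"rx":-0.0007,"ry":-0.0009,"rz":0.0293}
scene stud 0.6 [304.3 199.9] [0.5723 0.1349]
scene notch 0.79 [295.3 221.6] [0.6246 0.1043]
scene pin 0.84 [295.1 224.7] [0.6267 0.1036]
scene boss 0.85 [303.3 207. ] [0.5942 0.1282]
 dir from stud -30.28859956940648
 dir from boss -38.17879649007937
top stud 0.84 [237.8 215.7] [0.5766 0.1397]
top notch 0.79 [246.6 191.6] [0.6424 0.1144]
top pin 0.59 [248.9 193.3] [0.6394 0.109 ]
top boss 0.8 [242.5 206.1] [0.6012 0.1265]
 dir from stud -21.061754901776865
 dir from boss -16.381520465832857
```

View pics/c5.png

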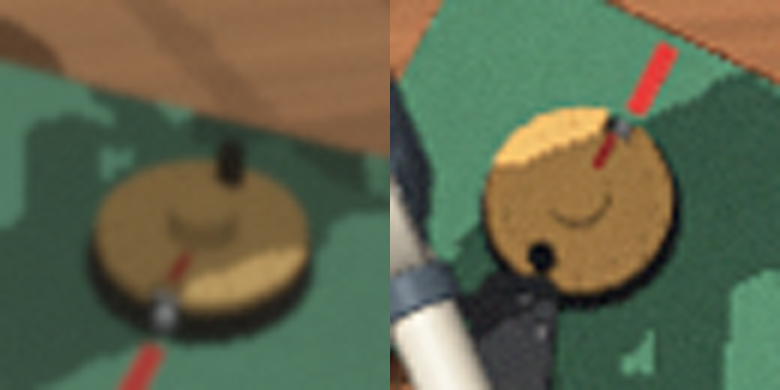

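In both views the stripes, notch and pin lie on one line: in the top crop the stripe is at (605,150), the pin at (622,127) and the block stripe at (652,80). I'll move shut fingertips over the boss.

Emit:
{"api": "arm_command", "payload": {"targets": [{"x": 0.035, "y": 0.026, "z": 0, "rx": 0, "ry": 0, "rz": 0}, {"x": 0.07, "y": 0.052, "z": 0, "rx": 0, "ry": 0, "rz": 0}, {"x": 0.107, "y": 0.077, "z": 0.02, "rx": 0, "ry": 0, "rz": 0}, {"x": 0.107, "y": 0.077, "z": 0.05, "rx": 0, "ry": 0, "rz": 0}, {"x": 0.107, "y": 0.077, "z": 0.055, "rx": 0, "ry": 0, "rz": 0}]}}

```text
t: 9.6
position: [0.5963, 0.1204, 0.0835]
tcp_rot: [[0.986, -0.164, -0.008], [-0.164, -0.986, -0.002], [-0.007, 0.003, -1.0]]
wrist_force: [-1.3, 1.0, -1.9]
gripper_width: 0.0006
grip_force: 0.0
```

```bash
python3 -c "
from h import *
plan([(.5985,.1255,.073,-9)])"
```

```text
t 9.6 p [0.5963 0.1204 0.0835] yaw -9.46 F [-1.26  0.96 -1.88] q [ 0.14  0.14  1.43 -0.    1.59  1.88]
{"x":0.0014,"y":-0.0054,"z":0.0105,"rx":0.0010,"ry":0.0024,"rz":-0.0026}
```

Emit:
{"api": "arm_command", "payload": {"targets": [{"x": 0, "y": 0, "z": 0, "rx": 0, "ry": 0, "rz": 0}, {"x": 0, "y": 0, "z": 0, "rx": 0, "ry": 0, "rz": 0}, {"x": 0, "y": 0, "z": 0.005, "rx": 0, "ry": 0, "rz": 0}, {"x": 0, "y": 0, "z": 0.012, "rx": 0, "ry": 0, "rz": 0}, {"x": 0, "y": 0, "z": 0.012, "rx": 0, "ry": 0, "rz": 0}]}}

```text
t: 10.02
position: [0.5967, 0.1243, 0.0777]
tcp_rot: [[0.987, -0.159, 0.0], [-0.159, -0.987, 0.0], [0.0, -0.0, -1.0]]
wrist_force: [0.2, 0.1, 0.6]
gripper_width: 0.0002
grip_force: 0.0
```

```bash
python3 -c "
from h import *
plan([(.5985,.1255,.073,-9)])"
```

```text
t 10.02 p [0.5967 0.1243 0.0777] yaw -9.15 F [0.24 0.09 0.58] q [0.15 0.14 1.44 0.   1.57 1.88]
{"x":0.0016,"y":-0.0015,"z":0.0047,"rx":-0.0001,"ry":-0.0001,"rz":-0.0008}
```

Now press down slowly.

Emit:
{"api": "arm_command", "payload": {"targets": [{"x": 0.001, "y": -0.001, "z": 0.003, "rx": 0, "ry": 0, "rz": 0}, {"x": 0.001, "y": -0.001, "z": 0.005, "rx": 0, "ry": 0, "rz": 0}, {"x": 0.001, "y": -0.001, "z": 0.007, "rx": 0, "ry": 0, "rz": 0}, {"x": 0.001, "y": -0.001, "z": 0.009, "rx": 0, "ry": 0, "rz": 0}, {"x": 0.001, "y": -0.001, "z": 0.01, "rx": 0, "ry": 0, "rz": 0}]}}

```text
t: 10.43
position: [0.5984, 0.1244, 0.0688]
tcp_rot: [[0.987, -0.16, 0.001], [-0.16, -0.987, 0.0], [0.001, -0.001, -1.0]]
wrist_force: [-2.4, 1.1, 7.1]
gripper_width: 0.0007
grip_force: 3.3
```

Emit:
{"api": "arm_command", "payload": {"targets": [{"x": 0, "y": 0, "z": 0.001, "rx": 0, "ry": 0, "rz": 0}, {"x": 0, "y": 0, "z": 0.002, "rx": 0, "ry": 0, "rz": 0}, {"x": 0, "y": 0, "z": 0.003, "rx": 0, "ry": 0, "rz": 0}, {"x": 0, "y": 0, "z": 0.003, "rx": 0, "ry": 0, "rz": 0}, {"x": 0, "y": 0, "z": 0.003, "rx": 0, "ry": 0, "rz": 0}]}}

```text
t: 10.85
position: [0.5984, 0.1244, 0.0662]
tcp_rot: [[0.987, -0.16, 0.001], [-0.16, -0.987, 0.001], [0.001, -0.001, -1.0]]
wrist_force: [-3.6, 0.9, 5.6]
gripper_width: 0.0009
grip_force: 2.8
```

Contact came at 70 mm, and the rose is now about 4 mm down at only 5.6 N. That is already below the pin top, so the notch is round the pin and I'll keep pressing.

Emit:
{"api": "arm_command", "payload": {"targets": [{"x": 0, "y": 0, "z": 0.001, "rx": 0, "ry": 0, "rz": 0}, {"x": 0, "y": 0, "z": 0.002, "rx": 0, "ry": 0, "rz": 0}, {"x": 0, "y": 0, "z": 0.003, "rx": 0, "ry": 0, "rz": 0}, {"x": 0, "y": 0, "z": 0.004, "rx": 0, "ry": 0, "rz": 0}, {"x": 0, "y": 0, "z": 0.004, "rx": 0, "ry": 0, "rz": 0}]}}

```text
t: 11.27
position: [0.5984, 0.1245, 0.0622]
tcp_rot: [[0.987, -0.16, 0.001], [-0.16, -0.987, 0.001], [0.001, -0.001, -1.0]]
wrist_force: [-3.6, 0.3, 5.6]
gripper_width: 0.0002
grip_force: 2.9
```

Emit:
{"api": "arm_command", "payload": {"targets": [{"x": 0, "y": 0, "z": 0.001, "rx": 0, "ry": 0, "rz": 0}, {"x": 0, "y": 0, "z": 0.002, "rx": 0, "ry": 0, "rz": 0}, {"x": 0, "y": 0, "z": 0.003, "rx": 0, "ry": 0, "rz": 0}, {"x": 0, "y": 0, "z": 0.003, "rx": 0, "ry": 0, "rz": 0}, {"x": 0, "y": 0, "z": 0.003, "rx": 0, "ry": 0, "rz": 0}]}}

```text
t: 11.68
position: [0.5984, 0.1244, 0.0603]
tcp_rot: [[0.987, -0.16, 0.001], [-0.16, -0.987, 0.001], [0.001, -0.001, -1.0]]
wrist_force: [-4.8, -0.1, 10.6]
gripper_width: 0.0006
grip_force: 5.3
```

Force is rising at 60.3 mm, so it's near bottom. One more nudge, then retreat.

Emit:
{"api": "arm_command", "payload": {"targets": [{"x": 0, "y": 0, "z": 0.001, "rx": 0, "ry": 0, "rz": 0}, {"x": 0, "y": 0, "z": 0.0015, "rx": 0, "ry": 0, "rz": 0}, {"x": 0, "y": 0, "z": 0.002, "rx": 0, "ry": 0, "rz": 0}, {"x": 0, "y": 0, "z": 0.002, "rx": 0, "ry": 0, "rz": 0}, {"x": 0, "y": 0, "z": 0.002, "rx": 0, "ry": 0, "rz": 0}]}}

```text
t: 12.1
position: [0.5985, 0.1245, 0.0602]
tcp_rot: [[0.987, -0.16, 0.002], [-0.16, -0.987, 0.001], [0.002, -0.001, -1.0]]
wrist_force: [-10.2, -1.1, 17.9]
gripper_width: 0.0004
grip_force: 9.2
```

Emit:
{"api": "arm_command", "payload": {"targets": [{"x": 0, "y": 0, "z": -0.005, "rx": 0, "ry": 0, "rz": 0}, {"x": 0, "y": 0, "z": -0.02, "rx": 0, "ry": 0, "rz": 0}, {"x": 0, "y": 0, "z": -0.05, "rx": 0, "ry": 0, "rz": 0}, {"x": -0.02, "y": -0.02, "z": -0.09, "rx": 0, "ry": 0, "rz": 0}, {"x": -0.05, "y": -0.04, "z": -0.1, "rx": 0, "ry": 0, "rz": 0}]}}

```text
t: 12.52
position: [0.5588, 0.1695, 0.1591]
tcp_rot: [[0.986, -0.164, 0.005], [-0.164, -0.986, 0.0], [0.005, -0.001, -1.0]]
wrist_force: [-0.1, 1.4, 0.6]
gripper_width: 0.0006
grip_force: 0.0
```

Emit:
{"api": "arm_command", "payload": {"targets": [{"x": -0.04, "y": -0.03, "z": 0, "rx": 0, "ry": 0, "rz": 0}, {"x": -0.06, "y": -0.05, "z": 0, "rx": 0, "ry": 0, "rz": 0}, {"x": -0.06, "y": -0.05, "z": 0, "rx": 0, "ry": 0, "rz": 0}, {"x": -0.06, "y": -0.05, "z": 0, "rx": 0, "ry": 0, "rz": 0}, {"x": -0.06, "y": -0.05, "z": 0, "rx": 0, "ry": 0, "rz": 0}]}}

```text
t: 12.93
position: [0.5055, 0.2293, 0.155]
tcp_rot: [[0.987, -0.16, 0.0], [-0.16, -0.987, -0.001], [0.0, 0.001, -1.0]]
wrist_force: [0.2, -0.2, -0.3]
gripper_width: 0.0004
grip_force: 0.0
```

```bash
python3 -c "
from h import *
plan([])
a=save('scene','sc6');b=save('top','top6')
f=lambda im:cv2.resize(im[:,:,::-1],(390,390),interpolation=cv2.INTER_CUBIC)
cv2.imwrite('pics/c6.png',np.hstack([f(a[175:240,270:335]),f(b[175:240,212:277])]))"
```

```text
t 12.93 p [0.5055 0.2293 0.155 ] yaw -9.2 F [ 0.19 -0.2  -0.29] q [ 0.36 -0.03  1.48 -0.    1.7   2.1 ]
```

View pics/c6.png

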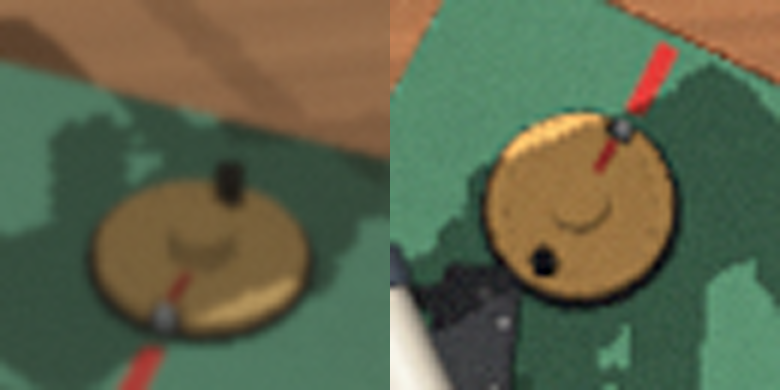

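The rose lies flat on the backplate, with the pin standing in the notch at (165,317) in the scene crop and (622,130) in the top crop. The robot is clear.

```bash
python3 -c "
from plant import *
print(close_job())"
```

```text
the job is handed in; nothing more can be done
None
```

I turned the rose about 135° clockwise by its stud until the notch met the pin, pressed it home onto the backplate, and handed the job in at about 13 s; the final pictures show it flat with the pin in the notch, but the hand-in returned no verdict.

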